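# Slide the heavy battery pack into its charging dock

### The job

Push the tall, heavy battery pack across the bench into the charging dock, case end first, until it is fully home against the dock's back wall, squarely between the blue guide rails. Push it low, on the edge of its black skid, so that it slides upright and does not rock or tip; do not grip, straddle or lift it. Leave the spray can, the dispenser bottle, the screwdriver and the small parts tray where they are.

Things in the scene. Friction and masses are not known exactly. Their poses are not given: they have to be found in the camera images.
- pack: Battery pack, loose, 0.77 to 0.99 kg, 140 mm tall: grey upright case 60 (x) by 80 (y) mm with an orange stripe, on a black skid 102 (x) by 164 (y) by 28 mm high. Case and skid are flush at the front (+x), so case spans x -9 to +51 mm, y +-40 mm. Origin: centre of the skid's underside, z up. Starts 140 to 165 mm short of home along dock x, up to 45 mm aside, turned up to 0.3 rad from the dock.
- pack_push (a point): Where to push: middle of the skid's rear (-x) edge face, yellow stripe, 14 mm above the bench; the skid sticks out 42 mm behind the case and 42 mm on its left and right sides, so fingers pointing down reach its edge clear of the case. Friction is about 0.5 to 0.7: it slides at 4 to 7 N. Pushed forward above about 45 mm (on the case) it tips; pushed on the skid it slides.
- dock: Charging dock, fixed. Its origin, on the bench surface, is where the pack's origin lies when home; its x axis is the direction in which the pack slides in, and the home pack's x is along it. White back wall: face at x = +51 mm, 75 mm high, 220 mm wide, 70 mm deep. No floor or sill: the pack slides on the bench all the way, nothing stands between pack and dock. The home pack's rear edge is at x = -51 mm.
- dock_mouth (a point): Middle of the dock's mouth, on the bench, 56 mm before the dock's origin. Two slippery blue guide rails 24 mm high: inner faces at y = +86.5 and -86.5 mm (4.5 mm play each side of the skid) for x from -20 to +51 mm, before that flaring outward at 0.3 rad to about +-98 mm at the mouth, so the skid's corners are led in if it comes nearly square and within about 12 mm of the centre line. Axes as the dock's.
- duster_mid (a point): Spray can, blue and metal, 52 mm diameter, 190 mm tall, standing beside the dock; point at its centre, half-way up. Leave it.
- dispenser_mid (a point): Blue dispenser bottle with a steel cap, 56 mm diameter, 120 mm tall, standing beside the dock; point at its centre, half-way up. Leave it.
- driver: Screwdriver with an orange handle, lying on the bench to one side (+y) of the dock's approach; origin under its middle, x along it. Leave it.
- tray: Small teal parts tray, 75 x 55 x 22 mm, on the bench to the other side (-y) of the dock's approach; origin at the centre of its underside. Leave it.
There are look-alikes about, which are no part of the job. Leave any green look-alike of the pack alone.

How it is judged:
By the outcome, as a careful person would: the job done as asked, in the order asked, and still so for the second after the job is handed in, with the robot touching nothing.
It also fails if it takes over 67 s, if anything falls off the work surface, if the arm or the gripper's body presses on something with over 40 N, if the wrist force passes 120 N, or if a joint passes its speed limit or range.

### The arm

A 6-joint arm with a two-finger parallel gripper is mounted at the origin on the work surface. World frame = base frame: x ahead of the robot, y to its left, z up, the work surface at z = 0. Lengths are in m, angles in rad, forces in N, time in s.
With the tool pointing down it reaches from about 0.325 to 0.9 m from the base axis. Payload 6.1 kg.
Tool frame: the origin (TCP) lies at the very end of the fingers, on their centre line; the grasp point (between the pads) lies 19 mm behind it; z points along the fingers, y is the line along which they close (so a half turn about z gives the same grasp; the last joint's range is limited). The gripper opens to 87 mm and grips with 3 to 60 N. Pads are 19 mm wide; open, the fingers measure 117 mm over their backs; the gripper's body (75 mm by 190 mm) begins 51 mm behind the grasp point.
Start: joints at [-1.367, 0.22, 1.526, -0, 1.395, -0.126], TCP at [0.202, -0.591, 0.223] pointing down, gripper open.
Joint ranges: [-2.98, 2.98], [-0.91, 2.08], [0.09, 2.57], [-1.24, 4.39], [0.2, 2.65], [-2.68, 2.68]. Speed limits (rad/s): [2.57, 2.57, 3.01, 3.14, 3.14, 3.14].

### API

Orientations are given as a unit quaternion [x, y, z, w].
In Python, from workcell import arm gives the robot as it stands. Calls block until the motion is done:
- arm.move_ptp(position, orientation): joint-space move of the TCP to a pose.
- arm.movel(position, rot=None, velocity=0.15, max_force=None): straight line of the TCP; rot=None keeps the orientation; velocity is the mean speed in m/s. With max_force (N) it stops when the force on the tool has changed by that much, and returns True; else False.
- arm.move_joints(angles): joint-space move.
- arm.command_gripper(opening, effort=None): opening from 0.0 (shut) to 1.0 (fully open); effort is the grip in N (None keeps the last); returns when the fingers have stopped.
- arm.wait(seconds).
- arm.solve_ik(position, orientation): joint angles nearest the present ones, or None.
- arm.snapshot(name): name is "side" or "top"; returns a dict with "image" (420x560x3 uint8, red, green, blue), "depth" (420x560 float32, m along the optical axis (not along the pixel's ray), 0 where there is no reading), "vertical_fov" (degrees; the focal length in pixels is half the picture's height over the tangent of half this angle, whatever the lens; pixels are square), "cx", "cy" (the principal point, pixels), "dist_coeffs" ([k1, k2, p1, p2, k3] as OpenCV has them; the pictures are not rectified), "rvec" (rotation vector, rad) and "tvec" (3), from world to camera coordinates, as OpenCV has them. Camera axes: x right, y down, z forward; pixel columns grow to the right and rows downward; lengths in m; the calibration is good to about 2 mm. A picture is of the moment at which its call begins.
A pose or a line that the arm cannot do raises arm.MotionError and nothing moves.
- arm.close_job(): hands the job in; it is judged then, once.
Trained networks look in a picture, given as the dict that the camera call returned (one of the last four; its "shot" number tells which), for a name from the list of things; names that differ only in an ending like _2 or _b are one class to them, and where a whole thing is asked for, a point or a joint stands for the part that bears it (a point fixed in the world has none). Each returns a list of dicts, best first, with "confidence" (0 to 1); they miss things now and then, are a little off and sometimes report something else, mostly with a low value. They report only what shows in the picture. A call takes as long as a camera call. They do not tell look-alikes from the thing itself.
- arm.search_frame(thing, picture): "location" ([column, row] as shares, 0 to 1, of the picture: columns of its width, rows of its height, amid what is visible of it).
- arm.spot_point(thing, picture): "location" ([column, row] as shares, 0 to 1, of the picture: columns of its width, rows of its height: a listed point, or the origin of a listed thing).
Readings, each from a call of its own:
- arm.read_clock(): time.
- arm.read_joints(): joint angles.
- arm.read_qvel(): joint speeds.
- arm.read_effort(): joint torques, N m.
- arm.read_tcp_pos(): TCP position.
- arm.read_eef_rot(): TCP orientation.
- arm.read_wrist_force(): force on the tool from outside, world axes, zero at the start.
- arm.read_torque(): the same for the moment, N m.
- arm.read_gripper_width(): opening from 0.0 (shut) to 1.0 (fully open).
- arm.read_grip_force(): force on a finger pad.
Only numpy, scipy, OpenCV 4.12 (cv2) and the standard library are available. Lean on these libraries where they do the work, as an engineer would, in place of code of your own. Each camera call takes 0.05 s, during which the arm holds its last target. There are 200 camera calls.

## Working session

There is one attempt and no reset: what is moved stays moved. The work goes in short steps, each a Python script; the robot and the scene stay as the last script left them, time stands still between calls to the robot, and variables do not carry over. Pictures are saved under pics/ and viewed, at most 10 in all, crops included, and the job is handed in when it is done.

```bash
mkdir -p pics; ls; cat > h.py <<'E'
from workcell import arm
import numpy as np, cv2
def cam(s):
    H,W=s["image"].shape[:2]; f=H/2/np.tan(np.radians(s["vertical_fov"])/2)
    K=np.array([[f,0,s["cx"]],[0,f,s["cy"]],[0,0,1.]]); R=cv2.Rodrigues(np.array(s["rvec"],float))[0]
    return K,np.array(s["dist_coeffs"],float),R,np.array(s["tvec"],float).ravel()
def rays(s,px):
    K,D,R,t=cam(s); u=cv2.undistortPoints(np.array(px,float).reshape(-1,1,2),K,D).reshape(-1,2)
    return np.c_[u,np.ones(len(u))]@R, -R.T@t
def onplane(s,px,z):
    d,c=rays(s,px); return c+d*((z-c[2])/d[:,2])[:,None]
def cloud(s):
    H,W=s["image"].shape[:2]; v,u=np.mgrid[:H,:W]; d,c=rays(s,np.c_[u.ravel(),v.ravel()])
    return (c+d*s["depth"].reshape(-1,1)).reshape(H,W,3)
E
python3 - <<'E'
from h import *
for n in("top","side"):
    s=arm.snapshot(n); cv2.imwrite(f"pics/{n}0.png",s["image"][:,:,::-1])
    np.savez(f"{n}0.npz",**{k:np.array(v) for k,v in s.items()})
    H,W=s["image"].shape[:2]
    for t,z in(("pack",0),("pack_push",.014),("dock",0),("dock_mouth",0),("duster_mid",.095),("dispenser_mid",.06),("driver",0),("tray",0)):
        for r in arm.spot_point(t,s)[:3]:
            p=np.array(r["location"])*[W,H]; print(n,t,round(r["confidence"],2),p.round(),onplane(s,p,z)[0].round(3))
E
```

```text
pics
top pack 0.89 [321. 247.] [ 0.471 -0.048  0.   ]
top pack 0.6 [386. 326.] [ 0.296 -0.19   0.   ]
top pack 0.21 [433. 211.] [ 0.553 -0.307  0.   ]
top pack_push 0.86 [326. 268.] [ 0.424 -0.056  0.014]
top pack_push 0.86 [385. 302.] [ 0.35  -0.186  0.014]
top duster_mid 0.73 [401. 151.] [ 0.666 -0.215  0.095]
top dispenser_mid 0.79 [240. 149.] [0.683 0.132 0.06 ]
top dispenser_mid 0.53 [323. 247.] [ 0.467 -0.047  0.06 ]
top driver 0.74 [189. 192.] [0.599 0.255 0.   ]
top driver 0.65 [323. 247.] [ 0.471 -0.052  0.   ]
top tray 0.9 [435. 212.] [ 0.552 -0.311  0.   ]
side pack 0.89 [312. 226.] [ 0.476 -0.042 -0.   ]
side pack 0.69 [404. 201.] [ 0.292 -0.195  0.   ]
side pack_push 0.9 [336. 228.] [ 0.421 -0.039  0.014]
side pack_push 0.79 [379. 185.] [ 0.359 -0.215  0.014]
side duster_mid 0.81 [258. 137.] [ 0.662 -0.199  0.095]
side dispenser_mid 0.76 [186. 236.] [0.69  0.127 0.06 ]
side driver 0.92 [200. 313.] [0.607 0.249 0.   ]
side tray 0.84 [311. 154.] [ 0.555 -0.301  0.   ]
```

View pics/top0.png

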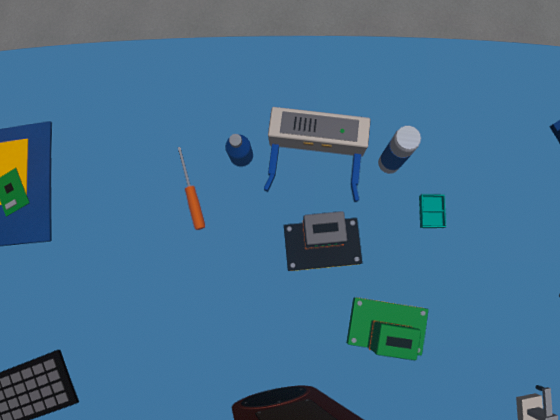

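View pics/side0.png

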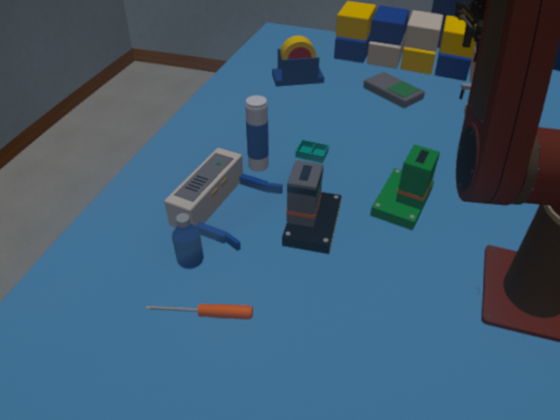

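The top view shows the pack at about (322,243), with its case toward the dock wall at (320,130). The rails are at (273,165) and (357,175), and the green look-alike is at (388,328). I'll fit rectangles to the skid top and the wall top.

```bash
cat >> h.py <<'E'
def rect(P):
    """min-area rect of xy points: centre, long-side angle, sizes"""
    c,(a,b),_=r=cv2.minAreaRect((P[:,:2]*1000).astype(np.float32)); B=cv2.boxPoints(r)/1000
    e=[B[1]-B[0],B[2]-B[1]]; e.sort(key=np.linalg.norm); x=e[0]*np.sign(e[0][0])
    return np.array(c)/1000,np.arctan2(x[1],x[0]),[np.linalg.norm(q) for q in e]
def largest(m):
    n,l,st,_=cv2.connectedComponentsWithStats(m.astype(np.uint8)); return l==1+np.argmax(st[1:,4])
def skid(s):
    """dark skid top outline projected to z=.028 -> polygon points"""
    im=s["image"].astype(int); C=cloud(s)
    m=(abs(C[...,2]-.028)<.008)&(im.max(2)<90)&(C[...,0]>.33)&(C[...,0]<.75)&(abs(C[...,1]+.03)<.16)&(im[...,2]-im[...,0]<40)&(im[...,1]-im[...,0]<25)
    m=largest(cv2.morphologyEx(m.astype(np.uint8),cv2.MORPH_OPEN,np.ones((2,2))))
    v,u=np.nonzero(m); return onplane(s,np.c_[u,v],.028),m
E
python3 - <<'E'
from h import *
for n in("top","side"):
    s={k:v for k,v in np.load(f"{n}0.npz").items()}
    C=cloud(s); z=C[...,2]; im=s["image"].astype(int)
    P,m=skid(s); print(n,"skid",rect(P),m.sum())
    w=(abs(z-.075)<.008)&(C[...,0]>.6)&(C[...,0]<.85)&(abs(C[...,1]+.03)<.15); w=largest(w)
    v,u=np.nonzero(w); print(n,"wall",rect(onplane(s,np.c_[u,v],.075)),w.sum(), np.median(z[w]))
    c=(abs(z-.14)<.01)&(C[...,0]>.4)&(C[...,0]<.6)&(abs(C[...,1]+.03)<.1); c=largest(c)
    v,u=np.nonzero(c); print(n,"case",rect(onplane(s,np.c_[u,v],.14)),c.sum(),np.median(z[c]))
    r=(abs(z-.024)<.008)&(im[...,2]-im[...,0]>60)&(C[...,0]>.52)&(C[...,0]<.72)&(abs(C[...,1]+.03)<.14)
    k,l,st,ce=cv2.connectedComponentsWithStats(r.astype(np.uint8))
    for i in range(1,k):
        if st[i,4]>40:
            v,u=np.nonzero(l==i); print("  rail?",st[i,4],[np.round(q,3) for q in rect(onplane(s,np.c_[u,v],.024))])
    o=s["image"].copy(); o[m]=[255,0,0]; o[w]=[255,255,0]; o[r]=[0,255,0]; o[c]=[255,0,255]
    cv2.imwrite(f"pics/m_{n}.png",cv2.resize(o[80:300,130:470,::-1],None,fx=1.2,fy=1.2))
a,b=[cv2.imread(f"pics/m_{n}.png") for n in("top","side")]; cv2.imwrite("pics/m.png",np.vstack([a,b]))
E
```

```text
top skid (array([ 0.47386908, -0.05125121]), np.float32(0.09360362), [np.float32(0.10043869), np.float32(0.16160242)]) 2199
top wall (array([ 0.72651135, -0.04241004]), np.float32(-0.11997758), [np.float32(0.072540514), np.float32(0.21891055)]) 3092 0.07457785808166151
top case (array([ 0.49748376, -0.04739361]), np.float32(0.0933696), [np.float32(0.06092209), np.float32(0.080693096)]) 1275 0.13900104207106623
  rail? 295 [array([0.651, 0.062]), np.float32(1.397), array([0.018, 0.108], dtype=float32)]
  rail? 283 [array([ 0.627, -0.126]), np.float32(1.517), array([0.018, 0.107], dtype=float32)]
side skid (array([ 0.47271051, -0.04295605]), np.float32(0.09322025), [np.float32(0.10150759), np.float32(0.16685103)]) 1559
side wall (array([ 0.72560309, -0.03758363]), np.float32(-0.11629432), [np.float32(0.0743882), np.float32(0.2247804)]) 2036 0.0748327164388301
side case (array([ 0.49536212, -0.04056304]), np.float32(0.09776583), [np.float32(0.061326396), np.float32(0.08944903)]) 814 0.13873307735536922
  rail? 177 [array([ 0.626, -0.124]), np.float32(1.504), array([0.018, 0.108], dtype=float32)]
  rail? 238 [array([0.651, 0.065]), np.float32(1.392), array([0.018, 0.108], dtype=float32)]
```

View pics/m.png

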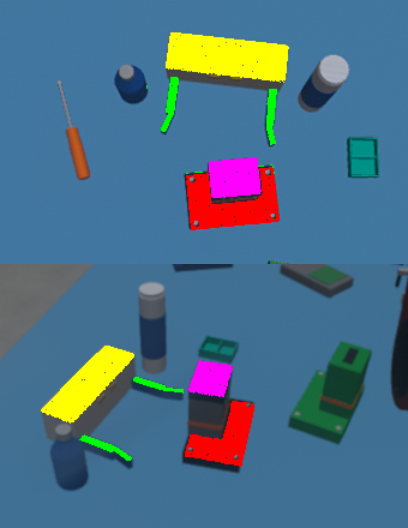

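Both masks fit the given sizes, and the rail midpoint of about (0.639,-0.032) agrees with the wall-based home. In the dock frame the pack is about 164 mm short, 39 mm to the right, and turned +0.21 rad. I'll first push the skid's right edge sideways about 31 mm with two fingers, then push from the rear along an arc.

```bash
cat >> h.py <<'E'
from scipy.spatial.transform import Rotation as Ro
HOME=np.array([.7265-.086*np.cos(-.119),-.0424-.086*np.sin(-.119)]); TH=-.119
def r2(a): return np.array([[np.cos(a),-np.sin(a)],[np.sin(a),np.cos(a)]])
def quat(a):  # tool down, fingers' closing line at angle a
    y=np.array([np.cos(a),np.sin(a),0]); z=np.array([0,0,-1.]); return Ro.from_matrix(np.c_[np.cross(y,z),y,z]).as_quat()
def best(p,a):
    q0=np.array(arm.read_joints()); c=[]
    for k in(-1,0,1):
        j=arm.solve_ik(p,quat(a+k*np.pi))
        if j is not None: c.append((np.abs(np.array(j)-q0).max(),k,np.round(j,2)))
    c.sort(key=lambda t:t[0]); print("ik",c[0]); return quat(a+c[0][1]*np.pi)
def measure(tag=None):
    s=arm.snapshot("top")
    if tag: cv2.imwrite(f"pics/{tag}.png",s["image"][:,:,::-1])
    P,m=skid(s); c,a,e=rect(P); d=r2(-TH)@(c-HOME)
    print("pack",c.round(4),"yaw",round(float(a),3),"size",np.round(e,3),"| dock frame",d.round(4),"rel",round(float(a-TH),3)); return c,float(a)
E
cat > push1.py <<'E'
from h import *
c,a=measure()
off=np.array([.010,-(.082+.0095)]); pt=lambda b,z:[*(c+r2(a)@(off+[0,b])),z]
arm.command_gripper(.5)
q=best(pt(-.015,.2),a)
arm.move_ptp(pt(-.015,.2),q)
arm.movel(pt(-.015,.008),velocity=.12); print(arm.read_wrist_force())
s=arm.snapshot("side"); cv2.imwrite("pics/side1.png",s["image"][:,:,::-1])
print("contact",arm.movel(pt(.012,.008),velocity=.03,max_force=2.5),arm.read_tcp_pos(),pt(0,.008),arm.read_wrist_force(),arm.read_clock())
E
python3 push1.py
```

```text
pack [ 0.4739 -0.0512] yaw 0.095 size [0.101 0.162] | dock frame [-0.1638 -0.0387] rel 0.214
ik (np.float64(0.9083191727458431), 0, array([-0.46, -0.02,  1.83, -0.  ,  1.33, -0.55]))
[ 0.52447016 -0.49369817  0.34422916]
contact True [ 0.49200701 -0.14075089  0.00761446] [np.float64(0.4925088752698719), np.float64(-0.14134975552022522), 0.008] [ 0.03051727 -0.52449988 -0.34191648] 6.2083
```

View pics/side1.png

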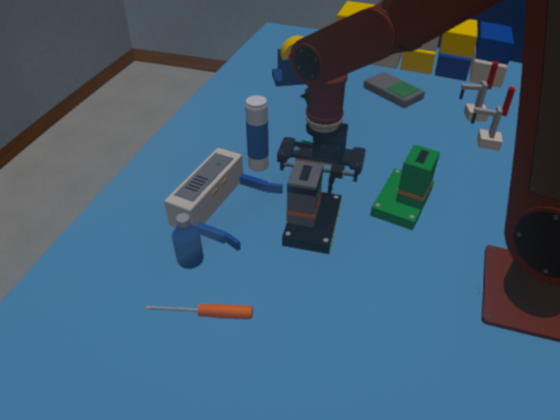

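The picture shows the gripper beside the skid at about (330,165), with the body's long side along the skid edge and clear of the case and the green look-alike. Contact came within 1 mm of the prediction, so I'll push sideways now.

```bash
python3 - <<'E'
from h import *
a=.0945; p=np.array(arm.read_tcp_pos()); n=np.array([*(r2(a)@[0,1]),0]); p[2]=.008
print(arm.movel(p+n*.031,velocity=.04,max_force=25),arm.read_wrist_force())
p=np.array(arm.read_tcp_pos()); arm.movel(p-n*.02,velocity=.08); arm.movel(p-n*.02+[0,0,.2],velocity=.2)
q=p-n*.14; q[2]=.21; arm.movel(q,velocity=.2)
measure("top2"); print(arm.read_clock())
E
```

```text
False [-0.22172554  0.28666362 -0.29199623]
pack [ 0.4711 -0.0187] yaw 0.091 size [0.1   0.161] | dock frame [-0.1704 -0.0068] rel 0.21
9.4917
```

View pics/top2.png

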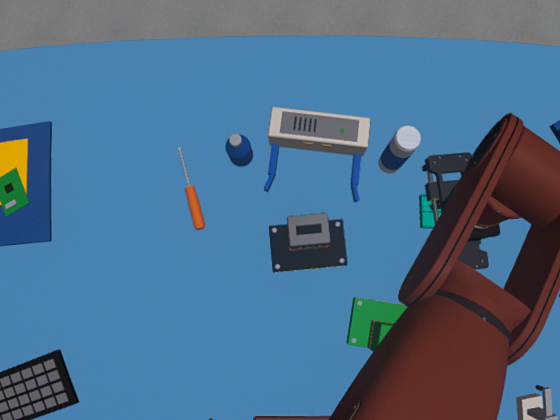

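The pack is now at x=-170, y=-7 mm in the dock frame, rel +0.21, upright. Next is the rear push along an arc of about 0.21 m radius, with fingers wide open, and then a check.

```bash
cat > push2.py <<'E'
from h import *
c,a=measure()
arm.command_gripper(1.0)
def tool(pc,pa,z=.008,back=0.): return [*(pc+r2(pa)@[-.0605-back,0]),z]
q=best(tool(c,a,.2,.015),a+np.pi/2); sgn=np.dot(Ro.from_quat(q).as_matrix()[:2,1],[-np.sin(a),np.cos(a)])
Q=lambda pa:quat(pa+np.pi/2*np.sign(sgn))
arm.move_ptp(tool(c,a,.2,.015),q)
arm.movel(tool(c,a,.008,.015),velocity=.12)
print("contact",arm.movel(tool(c,a,back=-.010),velocity=.03,max_force=2.5),np.array(arm.read_tcp_pos())-tool(c,a))
g=c+r2(a)@[.010,0]; rel=a-TH; lat=(r2(-TH)@(g-HOME))[1]
R=np.clip(-lat/(1-np.cos(rel)),.15,.3); print("R",R)
N=6
for i in range(1,N+1):
    d=-rel/N; g=g+r2(a+d/2)@[R*rel/N,0]; a+=d
    pc=g-r2(a)@[.010,0]
    arm.movel(tool(pc,a),rot=Q(a),velocity=.05); print(np.round(arm.read_wrist_force(),1))
arm.movel(tool(pc,a,back=.02),velocity=.08); arm.movel(tool(pc,a,.25,.02),velocity=.2)
arm.movel([.36,-.05,.25],velocity=.2)
print("planned",pc,a); measure("top3"); print(arm.read_clock())
E
python3 push2.py
```

```text
pack [ 0.4709 -0.0187] yaw 0.093 size [0.1   0.161] | dock frame [-0.1706 -0.0068] rel 0.212
ik (np.float64(1.2339838153037226), 0, array([-0.26, -0.34,  2.11, -0.  ,  1.38, -1.93]))
contact True [ 0.00313964  0.00038984 -0.00019798]
R 0.21154426263222026
[-3.9  1.5  0.8]
[-3.   0.4 -2.2]
[-3.  -0.6 -2.5]
[-1.6 -0.3 -2.1]
[-2.8  1.3 -1.1]
[-2.   1.1 -1. ]
planned [ 0.51573642 -0.01719982] -0.11899999999999997
pack [ 0.5127 -0.0188] yaw -0.12 size [0.1   0.161] | dock frame [-0.1291 -0.002 ] rel -0.001
18.225
```

View pics/top3.png

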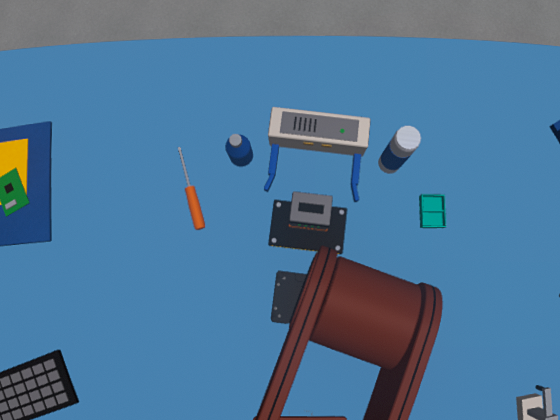

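The pack is square to the dock (-0.001 rad), 2 mm off the centre line and 129 mm short. I'll push it straight in until it stops at the wall.

```bash
cat > push3.py <<'E'
from h import *
c,a=measure()
def tool(x,y,z=.008): return [*(HOME+r2(TH)@[x-.0605,y]),z]
d=r2(-TH)@(c-HOME); q=best(tool(d[0]-.015,d[1],.2),TH+np.pi/2)
arm.move_ptp(tool(d[0]-.015,d[1],.2),q)
arm.movel(tool(d[0]-.015,d[1]),velocity=.12)
print("contact",arm.movel(tool(d[0]+.01,d[1]),velocity=.03,max_force=2.5))
for x,y in((-.07,.0),(-.02,.0)):
    print(arm.movel(tool(x,y),velocity=.05,max_force=25),np.round(arm.read_wrist_force(),1))
print("home",arm.movel(tool(.010,0),velocity=.02,max_force=18),np.round(arm.read_wrist_force(),1),r2(-TH)@(np.array(arm.read_tcp_pos())[:2]-HOME)+[.0605,0])
p=r2(-TH)@(np.array(arm.read_tcp_pos())[:2]-HOME)+[.0605,0]
arm.movel(tool(p[0]-.03,p[1]),velocity=.08); arm.movel(tool(p[0]-.03,p[1],.25),velocity=.2)
arm.movel([.36,-.05,.25],velocity=.2)
measure("top4"); print(arm.read_clock())
s=arm.snapshot("top"); C=cloud(s); f=(abs(C[...,2]-.14)<.01)&(abs(C[...,0]-.66)<.08)&(abs(C[...,1]+.03)<.1); v,u=np.nonzero(largest(f))
k,ka,e=rect(onplane(s,np.c_[u,v],.14)); print("case",r2(-TH)@(k-HOME)-[.021,0],ka-TH,e,np.median(C[v,u,2]))
i=cv2.imread("pics/top4.png")[90:230,220:420]; cv2.imwrite("pics/c4.png",cv2.resize(i,None,fx=4,fy=4))
E
python3 push3.py
```

```text
pack [ 0.5129 -0.0188] yaw -0.121 size [0.1   0.161] | dock frame [-0.1289 -0.002 ] rel -0.002
ik (np.float64(0.2481282456035061), 0, array([-0.2 , -0.23,  2.02, -0.  ,  1.35, -1.65]))
contact True
False [-5.2  1.2 -2.4]
False [-2.8  0.3 -1.1]
home True [-0.1  0.3  0. ] [0.001923   0.00022988]
pack [ 0.642  -0.0342] yaw -0.114 size [0.105 0.169] | dock frame [ 0.0011 -0.0018] rel 0.005
27.725
case [-0.00057451  0.0010625 ] 0.0010862723 [np.float32(0.06289783), np.float32(0.08033448)] 0.13875543383505173
```

View pics/c4.png

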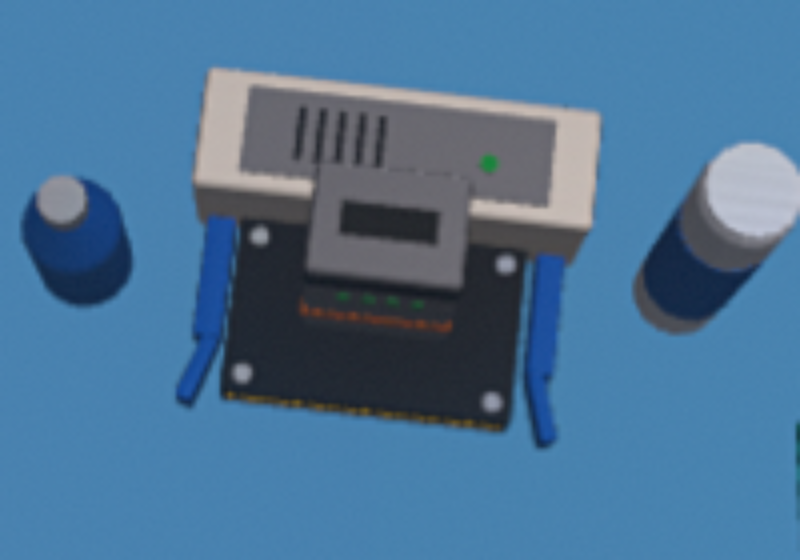

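The pack sits between the rails against the wall, square, with rear edge around crop (365,410). I'll nudge it once more to confirm it is fully home, since time allows.

```bash
python3 - <<'E'
from h import *
def tool(x,y,z=.008): return [*(HOME+r2(TH)@[x-.0605,y]),z]
pos=lambda:(r2(-TH)@(np.array(arm.read_tcp_pos())[:2]-HOME)+[.0605,0]).round(4)
q=best(tool(-.03,0,.25),TH+np.pi/2); arm.move_ptp(tool(-.03,0,.25),q); arm.movel(tool(-.03,0),velocity=.12)
arm.movel(tool(-.006,0),velocity=.05)
print(arm.movel(tool(.012,0),velocity=.01,max_force=2),pos(),arm.read_wrist_force())
print(arm.movel(tool(.012,0),velocity=.01,max_force=25),pos(),arm.read_wrist_force())
arm.movel(tool(-.04,0),velocity=.05); arm.movel(tool(-.04,0,.25),velocity=.2); arm.movel([.36,-.05,.25],velocity=.2)
measure(); s=arm.snapshot("side"); cv2.imwrite("pics/side5.png",s["image"][:,:,::-1]); print(arm.read_clock())
E
```

```text
ik (np.float64(0.489091488312215), 0, array([-0.18,  0.03,  1.69, -0.  ,  1.43, -1.63]))
True [0.002 0.   ] [-0.05879524 -0.4788622   0.35995046]
True [0.0018 0.0001] [-0.2083228  -0.2880553  -0.13899404]
pack [ 0.6417 -0.0351] yaw -0.115 size [0.104 0.171] | dock frame [ 0.0009 -0.0028] rel 0.004
36.4917
```

View pics/side5.png

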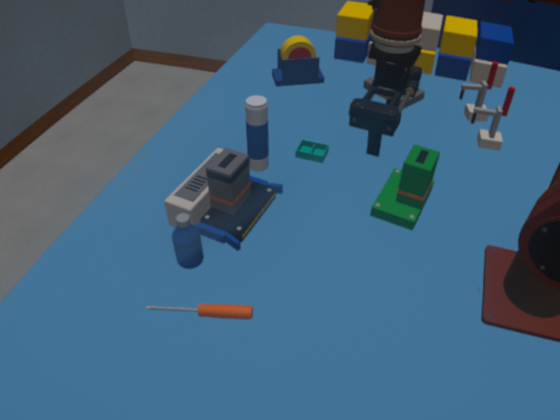

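The second push stopped at the same point under 25 N, so the pack is home. The side view shows it upright between the rails at (235,195), with the can, bottle, driver, tray and green look-alike where they were.

```bash
python3 -c "
from workcell import arm
print(arm.close_job())"
```

```text
the job is handed in; nothing more can be done
None
```

The battery pack is fully home in the dock, upright and square between the rails, with nothing else moved, and the job was handed in at about 36 s on the robot's clock.

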